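# Cull the overlong egg and unclip the egg cassette

### The job

One of the four eggs in the egg turner's cassette is overlong: take it out and lay it in the pet bowl without dropping it. Then pinch the cassette's two side catches together with the fingers, lift the cassette with the other three eggs out of its cradle, and finish while holding it by the pinched catches, level and still, about 10 cm above where it sat, for a colleague to candle the eggs from below. Leave the things round about where they are.

Things in the scene. Friction and masses are not known exactly. Their poses are not given: they have to be found in the camera images.
- odd_egg_mid (a point): The overlong egg, to be culled: 29 mm thick, 60 mm long (normal ones 30 x 39 mm), 22 g, thickest a little above its middle. Stands narrow end down in one of the cassette's four holes, its top 15 mm above the other eggs'. The point is its centre, 12 mm above the cassette's plate; 42 mm of it stand clear above the plate. Its own z runs along its length.
- egg_1_mid (a point): One of three normal eggs, 30 mm thick and 39 mm long, 15 g, standing narrow end down in a hole of the cassette. The point is its centre, 7 mm above the cassette's plate; 27 mm of it stand clear above the plate.
- egg_2_mid (a point): One of three normal eggs, 30 mm thick and 39 mm long, 15 g, standing narrow end down in a hole of the cassette. The point is its centre, 7 mm above the cassette's plate; 27 mm of it stand clear above the plate.
- egg_3_mid (a point): One of three normal eggs, 30 mm thick and 39 mm long, 15 g, standing narrow end down in a hole of the cassette. The point is its centre, 7 mm above the cassette's plate; 27 mm of it stand clear above the plate.
- cassette_mid (a point): White egg cassette, about 0.2 kg, clipped into the cradle: a plate 42 x 184 mm on skirts, 27 mm high, with four round 26 mm holes in one row, two each side of the catches in the middle. The point is the middle of the plate's upper face (35 mm above the table when seated). Own y along its length (holes at y = +-38, +-74 mm), x across, z up. Nothing stands up beside the eggs.
- pinch_point (a point): Point to pinch about: midway between the two catches, at their ribbed pads, 51 mm above the plate (86 mm above the table when seated); axes as the cassette's: close along x. Catches 20 mm wide (y), tops 9 mm above this point; pads reach 17 mm below it. 60 mm over their outer faces here when free, 36 mm pinched home. A 14 mm thick spring post stands between. Centre within 2 mm so both go home.
- catch_front (a joint): Spring catch on the cassette's -x side, hinged at its foot: 0 = free, leaning outwards with its barb hooked under the cradle's keeper; 0.17 = pressed fully in, upright, barb clear. About 0.12 is needed to come clear. Pressing one fully in at the pads takes about 6 N; it springs back.
- catch_back (a joint): The same on the cassette's +x side.
- cradle_floor (a point): Grey cradle of an egg turner, fixed: a low tray 74 x 200 mm (a white motor housing, 46 mm high, beyond its +y end) with two keepers in the middle of its long sides (tops 47 mm above the table, 69 mm over their outer faces) under which the catches hook. The point is the middle of the tray's floor, 8 mm above the table, on which the cassette sits; axes as the cassette's.
- brooder_corner (a point): Left front corner of the brooder, the tall grey cabinet (0.5 m high) with the clear door (shut) and dark latch that stands behind the table right of the work: the point is 0.25 m up on its left front edge. From there its front runs to the right (-y) and away; a knob stands out 25 mm. It is solid: swing the arm past it close to the robot.
- bowl_mid (a point): Round pet bowl for culled eggs, open upwards, 129 mm across the foot, rim 39 mm high and 100 mm across, inside 90 mm wide at the top narrowing to a flat floor 64 mm wide, 5 mm above the table; loose. The point is on its axis, 20 mm above the table.
- dropper: Brown dropper bottle, 33 mm across, 102 mm high, right of the cradle; origin at its foot. To be left alone.
- food_cup: Small food cup, 42 mm across, 38 mm high, before the brooder; origin at its foot. To be left alone.
- pencil: Pencil, 123 mm long, 7 mm thick, lying between the bowl and the brooder; origin in its middle. To be left alone.

How it is judged:
By the outcome, as a careful person would: the job done as asked, in the order asked, and still so for the second after the job is handed in, while the arm keeps its last pose, push and grip.
It also fails if it takes over 64 s, if anything falls off the work surface, if the arm or the gripper's body presses on something with over 40 N, if the wrist force passes 120 N, or if a joint passes its speed limit or range.

### The arm

A 7-joint arm with a two-finger parallel gripper is mounted at the origin on a cart in front of the work surface, level with it; the furniture and walls round the work are solid. World frame = base frame: x ahead of the robot, y to its left, z up, the work surface at z = 0. Lengths are in m, angles in rad, forces in N, time in s.
With the tool pointing down it reaches from about 0.425 to 0.825 m from the base axis. Payload 3.6 kg.
Tool frame: the origin (TCP) lies where the fingers leave the gripper's body, on its centre line; the fingertips stand 73 mm ahead of it and the grasp point (between the pads) lies bot.tcp_to_grasp ahead of it (bot.tcp_to_grasp is the distance from the TCP to the grasp point, in m); z points along the fingers, y is the direction in which the jaws open and shut (so a half turn about z gives the same grasp; the last joint's range is limited). The gripper opens to 85 mm and grips with 20 to 120 N. Pads are 22 mm wide; open, the fingers measure 114 mm over their backs; the gripper's body (76 mm by 85 mm) begins 54 mm behind the grasp point. The pads swing forward as they close: fully open they stand 13 mm farther back than shut.
Start: joints at [1.26, 0.615, -0.013, 1.423, 0.008, 1.103, -0.04], TCP at [0.183, -0.624, 0.304] pointing down, gripper open.
Joint ranges: [-3.12, 3.12], [-0.3, 2.06], [-1.34, 1.32], [0.26, 2.42], [-1.36, 4.5], [0.01, 1.98], [-2.84, 2.84]. Speed limits (rad/s): [2.79, 2.79, 3.14, 3.14, 3.14, 3.14, 3.14].

### API

Orientations are given as [roll, pitch, yaw] about the fixed x, y, z axes, in that order (R = Rz(yaw) Ry(pitch) Rx(roll)).
In Python, from station import telemetry, read_camera, workorder, bot gives the robot as it stands.
- The arm moves only by the tool play_rows, never from a script. Its argument "plan" is one flat list of numbers, 7 for each row, row after row: the shift along the tool's x, y, z in mm, then the turn, a rotation vector about the tool's x, y, z in rad, then the opening, from 0 (shut) to 1 (fully open). In form: [dx, dy, dz, rx, ry, rz, fingers, dx, dy, dz, rx, ry, rz, fingers, ...]. A call has 1 to 20 rows; each row is the pose to reach, as a shift and turn from the pose commanded when the call began, along the tool's axes at that moment; what a row does not reach only later rows make up. A row lasts 1/12 s, in which the tool goes at most 41.7 mm and 7.16 degrees, less where a joint would pass 70% of its speed; a pose out of reach is approached as far as the arm can. A call with a gripper value outside its range is refused whole. The fingers move at their own pace and stop on an object; the grip force is fixed at half the most. Time passes only in rows, so rows that repeat a pose let the fingers close. It gives the time, the measured TCP pose, the force and the opening at its end, in the units of the state.
- telemetry.observe(): the state, without advancing time (a new reading comes with each control period).
- read_camera(name): name is "side" or "top" or "wrist"; returns a dict with "img" (384x512x3 uint8, red, green, blue), "K" (3x3 intrinsics, pixels), "world_from_camera" (4x4, takes a point from camera to world coordinates); the wrist camera has in their place "T_tool_cam" (4x4, takes a point from camera to tool coordinates, whose origin is the TCP and whose axes are the flange's). Camera axes: x right, y down, z forward; pixel columns grow to the right and rows downward; lengths in m; the calibration is good to about 2 mm. A picture is of the moment at which its call begins: read the wrist's pose just before it. There is no depth.
- workorder.job_done(): hands the job in, once; it reports no verdict.
The state is a dict: "clock": time; "joints": joint angles; "dq": joint speeds; "joint_torque": joint torques, N m; "position": TCP position; "tool_rot": TCP orientation; "force": force on the tool from outside, world axes, zero at the start; "ft_torque": the same for the moment, N m; "opening": opening from 0.0 (shut) to 1.0 (fully open).
Only numpy, scipy, OpenCV 4.12 (cv2) and the standard library are available. Lean on these libraries where they do the work, as an engineer would, in place of code of your own. Each camera call takes 0.05 s, during which the arm holds its last target. There are 200 camera calls.

## Working session

There is one attempt and no reset: what is moved stays moved. The work goes in short steps, Python scripts to look and compute and a tool call to move; the robot and the scene stay as the last step left them, time stands still between calls to the robot, and variables do not carry over. Pictures are saved under pics/ and viewed, about 8 in all and at most 12, crops included, and the job is handed in when it is done.

Besides the shell and the picture viewer there is one more tool, called in YAML: its name, and indented under it one key for each argument. play_rows: Moves the arm, as the interface text tells. Its arguments: {"type":"object","properties":{"plan":{"type":"array","items":{"type":"number"}}},"required":["plan"]}

```bash
mkdir -p pics; ls
python3 - <<'E'
from station import telemetry, read_camera, workorder, bot
import cv2,numpy as np
s=telemetry.observe()
print({k:np.round(v,3).tolist() for k,v in s.items()}); print(bot.tcp_to_grasp)
for n in("top","side"):
    c=read_camera(n); cv2.imwrite(f"pics/{n}0.png",cv2.resize(c["img"][:,:,::-1],(768,576),interpolation=cv2.INTER_CUBIC))
    print(n,np.round(c["K"],1).tolist(),np.round(c["world_from_camera"],3).tolist())
E
```

```text
pics
{'clock': 0.0, 'joints': [1.26, 0.616, -0.013, 1.425, 0.008, 1.103, -0.04], 'dq': [-0.001, 0.001, -0.0, 0.001, -0.001, -0.001, 0.001], 'joint_torque': [-0.0, -46.921, 0.259, -17.103, 0.01, 0.01, -0.0], 'position': [0.182, -0.623, 0.303], 'tool_rot': [-3.139, 0.0, 0.285], 'force': [0.33, -0.948, 0.306], 'ft_torque': [0.012, 0.003, -0.003], 'opening': 1.004}
0.0539
top [[396.3, 0.0, 250.5], [0.0, 396.3, 188.6], [0.0, 0.0, 1.0]] [[-0.438, -0.861, 0.259, 0.325], [-0.899, 0.42, -0.124, 0.287], [-0.002, -0.288, -0.958, 0.988], [0.0, 0.0, 0.0, 1.0]]
side [[433.7, 0.0, 261.8], [0.0, 433.7, 190.8], [0.0, 0.0, 1.0]] [[-0.495, -0.462, 0.735, -0.166], [-0.868, 0.287, -0.404, 0.551], [-0.024, -0.839, -0.544, 0.696], [0.0, 0.0, 0.0, 1.0]]
```

View pics/top0.png

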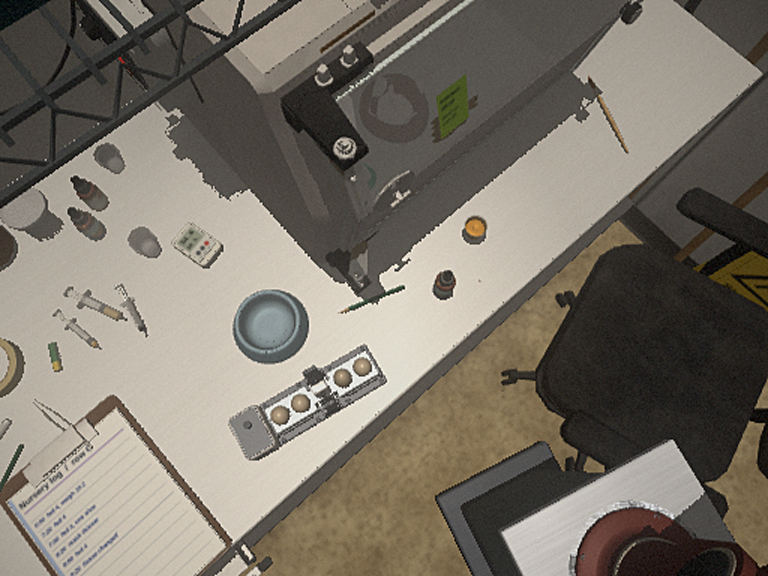

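View pics/side0.png

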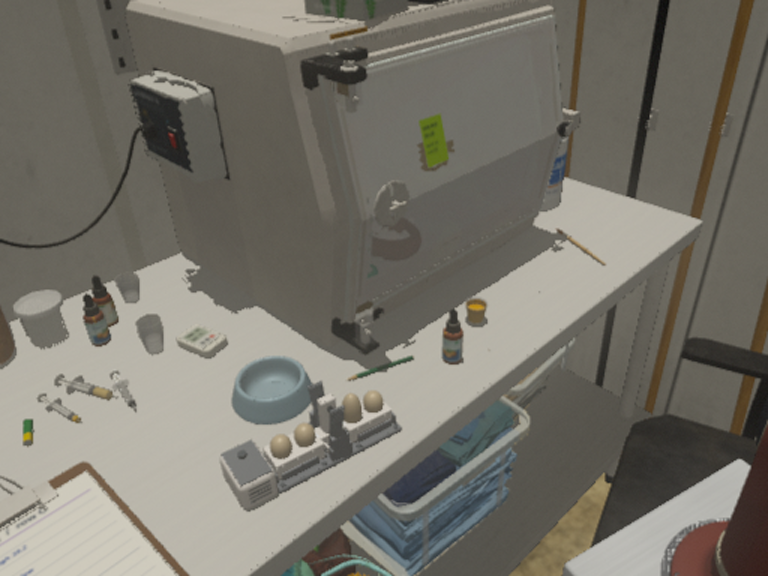

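The overlong egg is the third from the motor housing, just past the catches (side ≈ (352,408), top ≈ (342,378)); the bowl is at top ≈ (271,325).

```bash
cat > h.py <<'E'
from station import telemetry, read_camera, workorder, bot
import cv2,numpy as np
from scipy.spatial.transform import Rotation as R
def cam(n):
    s=telemetry.observe(); c=read_camera(n)
    if n=="wrist":
        T=np.eye(4);T[:3,:3]=R.from_euler("xyz",s["tool_rot"]).as_matrix();T[:3,3]=s["position"]
        c["world_from_camera"]=T@c["T_tool_cam"]
    return c
def onz(c,uv,z):
    W=c["world_from_camera"];d=W[:3,:3]@np.linalg.solve(c["K"],[uv[0],uv[1],1]);o=W[:3,3]
    return o+d*(z-o[2])/d[2]
def proj(c,p):
    W=c["world_from_camera"];q=c["K"]@(W[:3,:3].T@(np.asarray(p)-W[:3,3]));return q[:2]/q[2]
E
python3 - <<'E'
from h import *
c=cam("top");s=cam("side")
for n,uv,z in [("e1",(280,415),.045),("e2",(301,403),.045),("odd",(342,378),.05),("e3",(362,366),.045),("bowl",(271,325),.039),("dropper",(446,285),.05),("cup",(475,230),.036),("pencilA",(341,313),.004),("pencilB",(404,288),.004),("broodcorner base",(375,300),0.)]:
    print(n,onz(c,np.array(uv)/1.5,z).round(3))
for n,uv,z in [("e1",(281,447),.045),("e2",(305,435),.045),("odd",(352,408),.05),("e3",(373,401),.045),("bowl",(272,381),.039)]:
    print("side",n,onz(s,np.array(uv)/1.5,z).round(3))
E
```

```text
e1 [0.453 0.392 0.045]
e2 [0.455 0.355 0.045]
odd [0.462 0.281 0.05 ]
e3 [0.466 0.244 0.045]
bowl [0.592 0.348 0.039]
dropper [0.525 0.062 0.05 ]
cup [ 0.593 -0.032  0.036]
pencilA [0.569 0.235 0.004]
pencilB [0.562 0.119 0.004]
broodcorner base [0.565 0.173 0.   ]
side e1 [0.449 0.39  0.045]
side e2 [0.453 0.354 0.045]
side odd [0.462 0.277 0.05 ]
side e3 [0.464 0.242 0.045]
side bowl [0.589 0.351 0.039]
```

```bash
cat >> h.py <<'E'
def rows(targets,pose=None):
    "targets: list of (x,y,z,Rotation) -> shift mm and rotvec in current tool frame"
    s=telemetry.observe() if pose is None else pose
    p0=np.array(s["position"]);R0=R.from_euler("xyz",s["tool_rot"])
    for x,y,z,Rt in targets:
        d=R0.inv().apply(np.array([x,y,z])-p0)*1000; r=(R0.inv()*Rt).as_rotvec()
        print([int(round(v)) for v in d],r.round(3).tolist())
down=lambda yaw:R.from_euler("xyz",[np.pi,0,yaw])
E
python3 - <<'E'
from h import *
s=telemetry.observe()
n=32;T=[]
for i in range(1,n+1):
    t=i/n;a=-1.287+t*(0.593+1.287);r=np.interp(t,[0,.45,.85,1],[.65,.46,.455,.537]);T.append((r*np.cos(a),r*np.sin(a),.30-.02*t,down(.285+1.38*t)))
rows(T[:16]);
p={"position":T[15][:3],"tool_rot":[np.pi,0,.285+.69]};print();rows(T[16:],p)
print(np.round(read_camera("wrist")["T_tool_cam"],3).tolist())
q=cam("side")
for uv in [(335,345),(185,260),(340,350)]: print(onz(q,np.array(uv)/1.5,0).round(3))
E
```

```text
[37, -14, 4] [-0.002, -0.0, -0.043]
[72, -30, 4] [-0.002, -0.0, -0.086]
[106, -49, 5] [-0.002, -0.0, -0.129]
[138, -69, 6] [-0.002, -0.0, -0.173]
[169, -90, 6] [-0.002, -0.0, -0.216]
[197, -114, 7] [-0.002, -0.0, -0.259]
[222, -138, 8] [-0.002, -0.0, -0.302]
[246, -164, 8] [-0.002, -0.0, -0.345]
[268, -191, 9] [-0.002, -0.0, -0.388]
[287, -218, 10] [-0.002, -0.0, -0.431]
[304, -246, 10] [-0.002, -0.0, -0.474]
[318, -275, 11] [-0.002, -0.0, -0.518]
[331, -304, 12] [-0.002, -0.0, -0.561]
[341, -333, 12] [-0.002, -0.0, -0.604]
[354, -357, 13] [-0.002, -0.0, -0.647]
[371, -378, 14] [-0.002, -0.001, -0.69]

[26, -8, 1] [0.0, 0.0, -0.043]
[51, -17, 1] [0.0, 0.0, -0.086]
[76, -28, 2] [0.0, 0.0, -0.129]
[100, -40, 2] [0.0, 0.0, -0.173]
[123, -53, 3] [0.0, 0.0, -0.216]
[145, -68, 4] [0.0, 0.0, -0.259]
[167, -85, 4] [0.0, 0.0, -0.302]
[187, -102, 5] [0.0, 0.0, -0.345]
[207, -120, 6] [0.0, 0.0, -0.388]
[225, -140, 6] [0.0, 0.0, -0.431]
[242, -161, 7] [0.0, 0.0, -0.474]
[269, -174, 7] [0.0, 0.0, -0.518]
[299, -188, 8] [0.0, 0.0, -0.561]
[328, -204, 9] [0.0, 0.0, -0.604]
[357, -223, 9] [0.0, 0.0, -0.647]
[385, -245, 10] [0.0, 0.0, -0.69]
[[0.001, -0.953, -0.304, 0.078], [1.0, 0.001, -0.0, 0.001], [0.0, -0.304, 0.953, -0.069], [0.0, 0.0, 0.0, 1.0]]
[0.665 0.211 0.   ]
[1.098 0.359 0.   ]
[0.648 0.21  0.   ]
```

play_rows:
  plan: [37,-14,4,0,0,-0.043,1,72,-30,4,0,0,-0.086,1,106,-49,5,0,0,-0.129,1,138,-69,6,0,0,-0.173,1,169,-90,6,0,0,-0.216,1,197,-114,7,0,0,-0.259,1,222,-138,8,0,0,-0.302,1,246,-164,8,0,0,-0.345,1,268,-191,9,0,0,-0.388,1,287,-218,10,0,0,-0.431,1,304,-246,10,0,0,-0.474,1,318,-275,11,0,0,-0.518,1,331,-304,12,0,0,-0.561,1,341,-333,12,0,0,-0.604,1,354,-357,13,0,0,-0.647,1,371,-378,14,0,0,-0.69,1]

```text
clock: 1.63
position: [0.4317, -0.1551, 0.2902]
tool_rot: [-3.141, 0.001, 0.977]
force: [0.5, -0.1, -0.2]
opening: 0.997
```

play_rows:
  plan: [26,-8,1,0,0,-0.043,1,51,-17,1,0,0,-0.086,1,76,-28,2,0,0,-0.129,1,100,-40,2,0,0,-0.173,1,123,-53,3,0,0,-0.216,1,145,-68,4,0,0,-0.259,1,167,-85,4,0,0,-0.302,1,187,-102,5,0,0,-0.345,1,207,-120,6,0,0,-0.388,1,225,-140,6,0,0,-0.431,1,242,-161,7,0,0,-0.474,1,269,-174,7,0,0,-0.518,1,299,-188,8,0,0,-0.561,1,328,-204,9,0,0,-0.604,1,357,-223,9,0,0,-0.647,1,385,-245,10,0,0,-0.69,1,385,-245,10,0,0,-0.69,1]

```text
clock: 3.05
position: [0.4434, 0.308, 0.2806]
tool_rot: [3.141, -0.009, 1.677]
force: [-0.3, 0.0, 0.4]
opening: 1.003
```

Run:
```python
from h import *
s=telemetry.observe();print({k:np.round(s[k],3).tolist() for k in("clock","joints","position","tool_rot","force")})
c=cam("wrist"); cv2.imwrite("pics/w1.png",cv2.resize(c["img"][:,:,::-1],(768,576),interpolation=cv2.INTER_CUBIC))
np.savez("w1.npz",K=c["K"],world_from_camera=c["world_from_camera"])
```

```text
{'clock': 3.05, 'joints': [-0.309, 0.51, -0.507, 1.769, 0.291, 0.932, -0.83], 'position': [0.443, 0.308, 0.281], 'tool_rot': [3.141, -0.009, 1.677], 'force': [-0.301, 0.02, 0.411]}
```

View pics/w1.png

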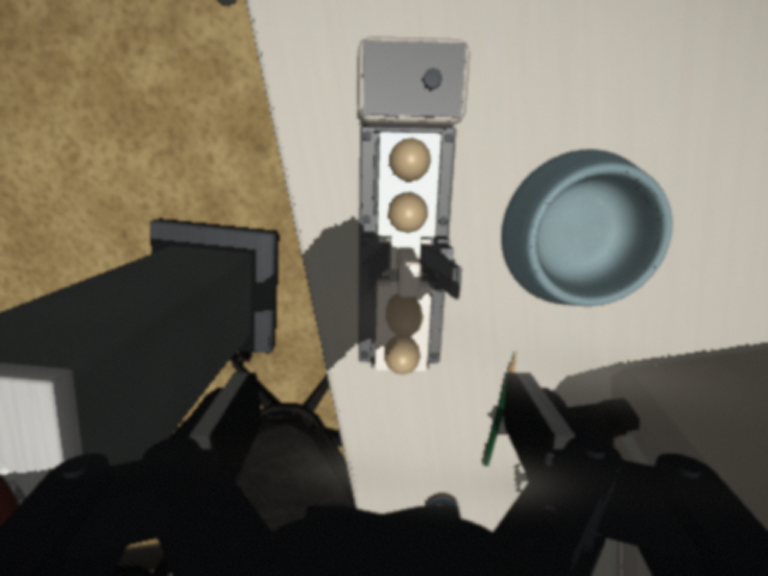

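Wrist view: eggs at (410,159), (408,212), odd (404,316), (402,355); catches around (410,268); bowl rim centred about (600,232).

Run:
```python
from h import *
c=np.load("w1.npz")
E=[]
for n,uv,z in [("e1",(410,159),.044),("e2",(408,212),.044),("odd",(404,316),.052),("e3",(402,355),.044),("bowl",(600,232),.039)]:
    p=onz(c,np.array(uv)/1.5,z);E.append(p);print(n,p.round(4))
s=telemetry.observe();print(s["position"],s["tool_rot"],np.abs(s["dq"]).max())
E=np.array(E)
d=E[0]-E[3];yaw=np.arctan2(-d[0],d[1]);y=np.array([-np.sin(yaw),np.cos(yaw)])
m=np.mean([E[0][:2]-.074*y,E[1][:2]-.038*y,E[3][:2]+.074*y],0);print("yaw",yaw,"mid",m,"odd",m-.038*y, "len",np.hypot(*d[:2]))
# pose: tool y along cassette x
yt=np.pi/2+yaw
o=m-.038*y
rows([(o[0],o[1],z,down(yt)) for z in (.2,.111)])
```

```text
e1 [0.4549 0.3897 0.044 ]
e2 [0.4581 0.3536 0.044 ]
odd [0.4641 0.2775 0.052 ]
e3 [0.4674 0.2417 0.044 ]
bowl [0.6014 0.3538 0.039 ]
[0.44419882 0.30399141 0.2801547 ] [-3.14142133 -0.00398428  1.67234753] 0.07481950157408344
yaw 0.08391764311403428 mid [0.46117111 0.31570355] odd [0.46435624 0.27783728] len 0.14848502196329524
[-28, 17, 80] [-0.0, -0.004, 0.018]
[-29, 17, 169] [-0.0, -0.004, 0.018]
```

play_rows:
  plan: [-12,8,35,0,0,0.01,1,-24,17,70,0,0,0.01,1,-24,17,80,0,0,0.01,1,-24,17,80,0,0,0.01,1,-24,17,80,0,0,0.01,1,-24,17,80,0,0,0.01,1,-24,17,80,0,0,0.01,1]

```text
clock: 3.68
position: [0.4652, 0.2785, 0.202]
tool_rot: [3.138, -0.003, 1.656]
force: [-1.0, -0.5, -0.1]
opening: 0.998
```

Run:
```python
from h import *
s=telemetry.observe();print({k:np.round(s[k],4).tolist() for k in("clock","position","tool_rot","force","dq")})
c=cam("wrist"); cv2.imwrite("pics/w2.png",cv2.resize(c["img"][:,:,::-1],(768,576),interpolation=cv2.INTER_CUBIC))
np.savez("w2.npz",K=c["K"],world_from_camera=c["world_from_camera"])
```

```text
{'clock': 3.6833, 'position': [0.4652, 0.2785, 0.202], 'tool_rot': [3.1383, -0.0025, 1.656], 'force': [-0.9731, -0.4898, -0.1391], 'dq': [0.0, 0.0029, 0.0088, 0.0046, 0.0036, -0.0031, -0.001]}
```

View pics/w2.png

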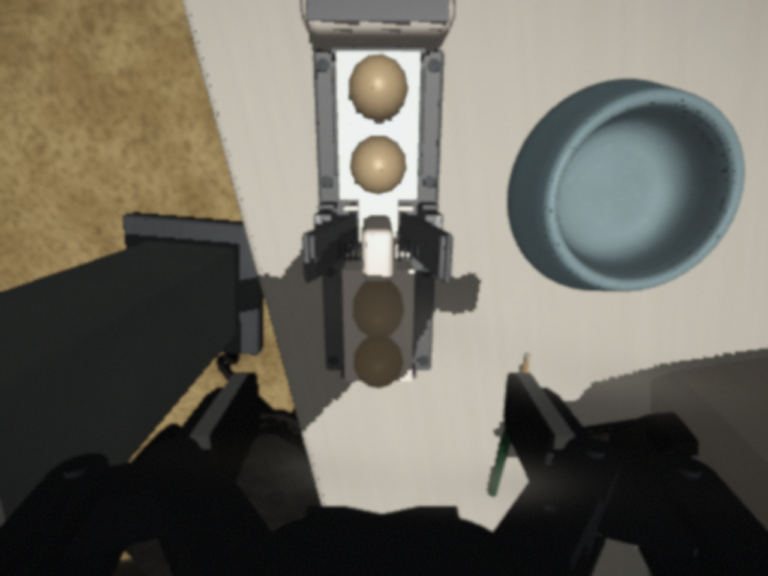

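Eggs at (378,87), (378,164), odd (378,307), (378,361), all in one column, so the yaw is aligned. Catches are symmetric about (378,245), and the bowl rim centre is about (645,188).

Run:
```python
from h import *
c=np.load("w2.npz");E=[]
for n,uv,z in [("e1",(378,87),.043),("e2",(378,164),.043),("odd",(378,307),.050),("e3",(378,361),.043),("bowl",(645,188),.039),("bowl_outer",(645,188),.039),("catch tops L",(307,240),.095),("R",(449,240),.095)]:
    p=onz(c,np.array(uv)/1.5,z);E.append(p);print(n,p.round(4))
E=np.array(E);d=E[0]-E[3];yaw=np.arctan2(-d[0],d[1]);y=np.array([-np.sin(yaw),np.cos(yaw)])
m=np.mean([E[0][:2]-.074*y,E[1][:2]-.038*y,E[3][:2]+.074*y],0);print("yaw",yaw,"mid",m,"odd",m-.038*y, "len",np.hypot(*d[:2]))
o=m-.038*y
rows([(o[0],o[1],.110,down(np.pi/2+yaw))])
```

```text
e1 [0.4546 0.3898 0.043 ]
e2 [0.4577 0.3538 0.043 ]
odd [0.464  0.2782 0.05  ]
e3 [0.4671 0.2417 0.043 ]
bowl [0.6014 0.3538 0.039 ]
bowl_outer [0.6014 0.3538 0.039 ]
catch tops L [0.4306 0.321  0.095 ]
R [0.4902 0.3261 0.095 ]
yaw 0.08368131733773804 mid [0.46083828 0.31577997] odd [0.46401446 0.27791294] len 0.14861364102973787
[-1, -1, 92] [0.003, -0.002, 0.001]
```

play_rows:
  plan: [-1,-1,30,0,0,0,1,-1,-1,60,0,0,0,1,-1,-1,80,0,0,0,1,-1,-1,91,0,0,0,1,-1,-1,91,0,0,0,1,-1,-1,91,0,0,0,0.7,-1,-1,91,0,0,0,0.5,-1,-1,91,0,0,0,0.2,-1,-1,91,0,0,0,0.2,-1,-1,91,0,0,0,0.2,-1,-1,91,0,0,0,0.2,-1,-1,91,0,0,0,0.2,-1,-1,91,0,0,0,0.2,-1,-1,91,0,0,0,0.2]

```text
clock: 4.9
position: [0.4642, 0.2763, 0.1096]
tool_rot: [3.141, -0.0, 1.655]
force: [-1.2, -0.4, 5.9]
opening: 0.309
```

play_rows:
  plan: [0,0,0,0,0,0,0.1,0,0,-3,0,0,0,0.1,0,0,-10,0,0,0,0.1,0,0,-25,0,0,0,0.1,0,0,-45,0,0,0,0.1,0,0,-70,0,0,0,0.1,0,0,-95,0,0,0,0.1,0,0,-110,0,0,0,0.1,0,0,-110,0,0,0,0.1,0,0,-110,0,0,0,0.1,0,0,-110,0,0,0,0.1]

```text
clock: 5.82
position: [0.4637, 0.2753, 0.2182]
tool_rot: [-3.14, 0.001, 1.655]
force: [0.5, -0.5, -1.1]
opening: 0.313
```

Run:
```python
from h import *
s=telemetry.observe();print({k:np.round(s[k],4).tolist() for k in("clock","joints","position","tool_rot","force","opening")})
a=cam("wrist")["img"];b=cam("side");np.savez("s2.npz",**b);b=b["img"]
cv2.imwrite("pics/lift.png",cv2.resize(np.hstack([a[:,100:400],cv2.resize(b[100:390,100:380],(380,384))])[:,:,::-1],(800,452)))
```

```text
{'clock': 5.8167, 'joints': [-0.2752, 0.5869, -0.4619, 1.8384, 0.3516, 0.7996, -0.8351], 'position': [0.4637, 0.2753, 0.2182], 'tool_rot': [-3.1402, 0.0011, 1.6546], 'force': [0.5145, -0.5469, -1.1093], 'opening': 0.3133}
```

View pics/lift.png

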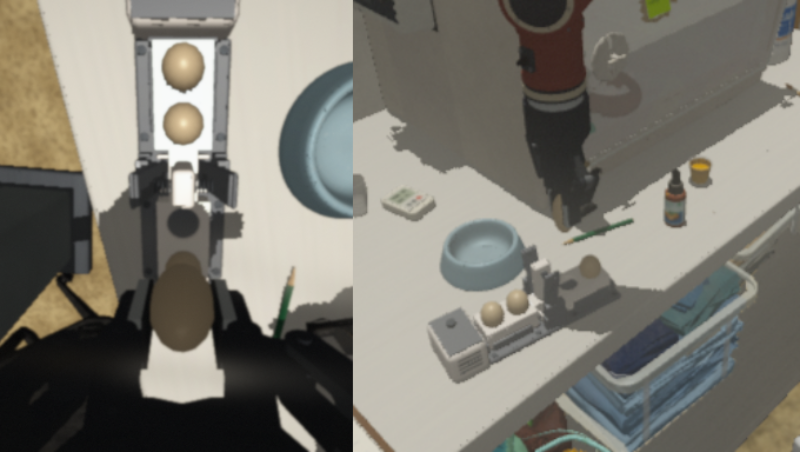

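Run:
```python
from h import *
b=down(1.6546)
T=[]
for t in (.15,.3,.45,.6,.75,.9,1): T.append((.4637+t*.1333,.2753+t*.1197,.2182-.018*t,b*R.from_rotvec([0,-.785*t,0])))
rows(T)
```

```text
[16, 22, 2] [-0.002, -0.116, 0.0]
[32, 43, 5] [-0.002, -0.234, 0.001]
[49, 64, 7] [-0.002, -0.352, 0.001]
[65, 86, 10] [-0.002, -0.47, 0.001]
[81, 107, 13] [-0.002, -0.587, 0.001]
[97, 129, 15] [-0.002, -0.705, 0.001]
[108, 143, 17] [-0.002, -0.784, 0.001]
```

play_rows:
  plan: [16,22,2,0,-0.116,0,0.1,32,43,5,0,-0.234,0,0.1,49,64,7,0,-0.352,0,0.1,65,86,10,0,-0.47,0,0.1,81,107,13,0,-0.587,0,0.1,97,129,15,0,-0.705,0,0.1,108,143,17,0,-0.785,0,0.1,108,143,17,0,-0.785,0,0.1,108,143,17,0,-0.785,0,0.1,108,143,17,0,-0.785,0,0.1,108,143,17,0,-0.785,0,0.1]

```text
clock: 6.83
position: [0.598, 0.3943, 0.2033]
tool_rot: [3.14, 0.785, 1.652]
force: [0.5, 0.3, -0.1]
opening: 0.311
```

Run:
```python
from h import *
s=telemetry.observe();print({k:np.round(s[k],4).tolist() for k in("clock","joints","position","tool_rot","force","opening")})
b=down(1.6546)*R.from_rotvec([0,-.785,0])
print(((R.from_euler("xyz",s["tool_rot"])).inv()*b).as_rotvec().round(3))
rows([(.597,.395,z,b) for z in (.14,.0765,.0745)])
a=cam("wrist");np.savez("w3.npz",**a);b=cam("side");np.savez("s3.npz",**b);a=a["img"];b=b["img"]
cv2.imwrite("pics/tilt.png",cv2.resize(np.hstack([a,b[100:390,100:380]] if 0 else [cv2.resize(a,(400,300)),cv2.resize(b[60:330,60:420],(400,300))])[:,:,::-1],(800,300)))
```

```text
{'clock': 6.8333, 'joints': [-0.7366, 1.0433, -0.139, 0.989, 0.6643, 1.7085, -0.873], 'position': [0.598, 0.3943, 0.2033], 'tool_rot': [3.1397, 0.7846, 1.652], 'force': [0.4537, 0.2973, -0.0573], 'opening': 0.311}
[ 0.    -0.    -0.002]
[45, -1, 44] [0.0, -0.0, -0.002]
[90, -1, 89] [0.0, -0.0, -0.002]
[92, -1, 91] [0.0, -0.0, -0.002]
```

View pics/tilt.png

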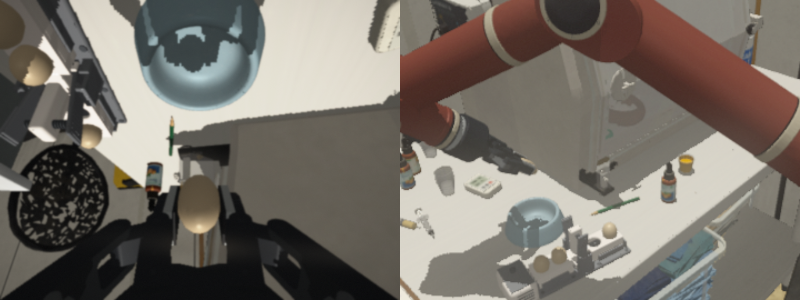

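Egg held, tilted, in line with the bowl (bowl at (200,50) left half). Checking the bowl position against this view.

Run:
```python
from h import *
c=dict(np.load("w3.npz"));im=c["img"][:,:,::-1].copy()
for r,z,col in((.050,.039,(0,0,255)),(.045,.039,(0,255,0)),(.032,.005,(255,0,0))):
    pts=[proj(c,(.6014+r*np.cos(a),.3538+r*np.sin(a),z)) for a in np.linspace(0,6.28,60)]
    cv2.polylines(im,[np.int32(np.round(pts))],True,col,1)
cv2.imwrite("pics/ov.png",cv2.resize(im[:200,100:420],(800,500)))
```

```text
(no output)
```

View pics/ov.png

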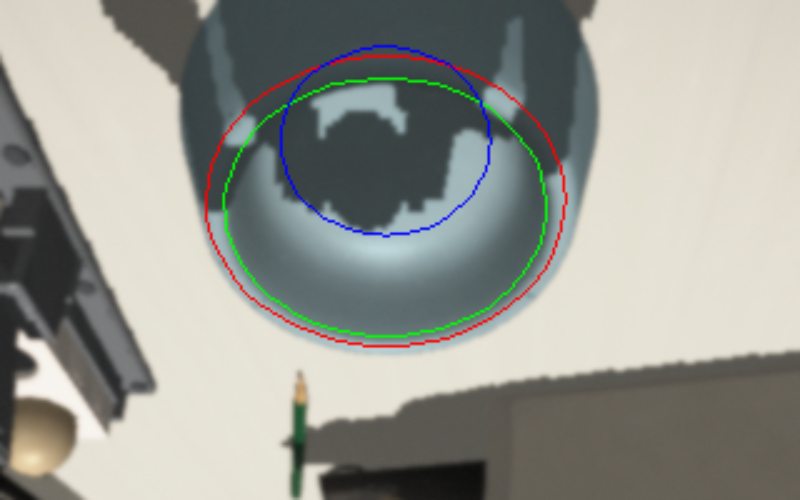

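The overlay fits the rim within about 2 mm. Descending.

play_rows:
  plan: [12,-1,12,0,0,0,0.1,28,-1,28,0,0,0,0.1,45,-1,44,0,0,0,0.1,60,-1,59,0,0,0,0.1,72,-1,71,0,0,0,0.1,80,-1,79,0,0,0,0.1,85,-1,84,0,0,0,0.1,89,-1,88,0,0,0,0.1,89,-1,88,0,0,0,0.1,89,-1,88,0,0,0,0.1,89,-1,88,0,0,0,0.1]

```text
clock: 7.85
position: [0.597, 0.3967, 0.0781]
tool_rot: [3.139, 0.784, 1.653]
force: [-0.0, 0.4, -0.1]
opening: 0.313
```

play_rows:
  plan: [1,0,1,0,0,0,0.1,2,0,2,0,0,0,0.1,2,0,2,0,0,0,0.1,2,0,2,0,0,0,0.1]

```text
clock: 8.18
position: [0.5969, 0.3967, 0.0753]
tool_rot: [3.139, 0.785, 1.653]
force: [0.9, 1.8, 4.7]
opening: 0.311
```

play_rows:
  plan: [0,0,0,0,0,0,0.33,0,0,0,0,0,0,0.35,0,0,0,0,0,0,0.37,0,0,0,0,0,0,0.39,0,0,0,0,0,0,0.41,0,0,0,0,0,0,0.43,0,0,0,0,0,0,0.45,0,0,0,0,0,0,0.45,0,0,0,0,0,0,0.45,0,0,0,0,0,0,0.45]

```text
clock: 9.02
position: [0.5964, 0.3963, 0.074]
tool_rot: [3.142, 0.785, 1.655]
force: [0.3, -0.1, -0.0]
opening: 0.452
```

Run:
```python
from h import *
s=telemetry.observe();print({k:np.round(s[k],4).tolist() for k in("clock","position","tool_rot","force","opening")})
a=cam("wrist")["img"];b=cam("top")["img"]
cv2.imwrite("pics/rel.png",np.hstack([cv2.resize(a,(400,300)),cv2.resize(b[170:320,130:330],(400,300))])[:,:,::-1])
```

```text
{'clock': 9.0167, 'position': [0.5964, 0.3963, 0.074], 'tool_rot': [3.1415, 0.7849, 1.6548], 'force': [0.2894, -0.0559, -0.0081], 'opening': 0.4518}
```

View pics/rel.png

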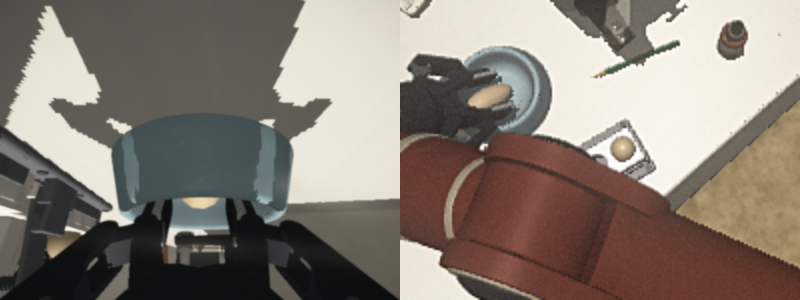

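Egg lies in the bowl, upright fingers clear. Retract along the tool axis, then go over the catches.

Run:
```python
from h import *
b=down(1.6545);f=lambda a:b*R.from_rotvec([0,-a,0])
p=np.array([.5964,.3963,.074]);z=f(.785).apply([0,0,1])
T=[(*(p-z*d),f(.785)) for d in (.015,.04,.075,.11)]
q=p-z*.11;g=np.array([.4608,.3158,.215])
for t in np.linspace(.125,1,8): T.append((*(q+(g-q)*t),f(.785*(1-t))))
rows(T)
```

```text
[0, 0, -15] [0.0, -0.0, 0.0]
[0, 0, -40] [0.0, -0.0, 0.0]
[0, 0, -75] [0.0, -0.0, 0.0]
[0, 0, -110] [0.0, -0.0, 0.0]
[-19, -18, -103] [0.0, 0.098, 0.0]
[-37, -35, -95] [0.0, 0.196, 0.0]
[-56, -53, -88] [0.0, 0.294, 0.0]
[-74, -71, -81] [0.0, 0.392, 0.0]
[-93, -89, -73] [0.0, 0.491, 0.0]
[-111, -106, -66] [0.0, 0.589, 0.0]
[-130, -124, -58] [0.0, 0.687, 0.0]
[-148, -142, -51] [0.0, 0.785, 0.0]
```

play_rows:
  plan: [0,0,-5,0,0,0,0.45,0,0,-15,0,0,0,0.45,0,0,-40,0,0,0,0.45,0,0,-75,0,0,0,0.45,0,0,-110,0,0,0,0.45,-19,-18,-103,0,0.098,0,1,-37,-35,-95,0,0.196,0,1,-56,-53,-88,0,0.294,0,1,-74,-71,-81,0,0.392,0,1,-93,-89,-73,0,0.491,0,1,-111,-106,-66,0,0.589,0,1,-130,-124,-58,0,0.687,0,1,-148,-142,-51,0,0.785,0,1,-148,-142,-51,0,0.785,0,1,-148,-142,-51,0,0.785,0,1,-148,-142,-51,0,0.785,0,1,-148,-142,-51,0,0.785,0,1,-148,-142,-51,0,0.785,0,1]

```text
clock: 10.62
position: [0.4609, 0.3182, 0.2147]
tool_rot: [3.141, -0.001, 1.657]
force: [0.1, 1.0, -0.0]
opening: 1.002
```

Run:
```python
from h import *
s=telemetry.observe();print({k:np.round(s[k],4).tolist() for k in("clock","position","tool_rot","force","opening")})
a=cam("wrist");np.savez("w4.npz",**a)
cv2.imwrite("pics/w4.png",cv2.resize(a["img"][:,:,::-1],(768,576),interpolation=cv2.INTER_CUBIC))
```

```text
{'clock': 10.6167, 'position': [0.4609, 0.3182, 0.2147], 'tool_rot': [3.141, -0.0013, 1.6572], 'force': [0.134, 1.0042, -0.0446], 'opening': 1.0018}
```

View pics/w4.png

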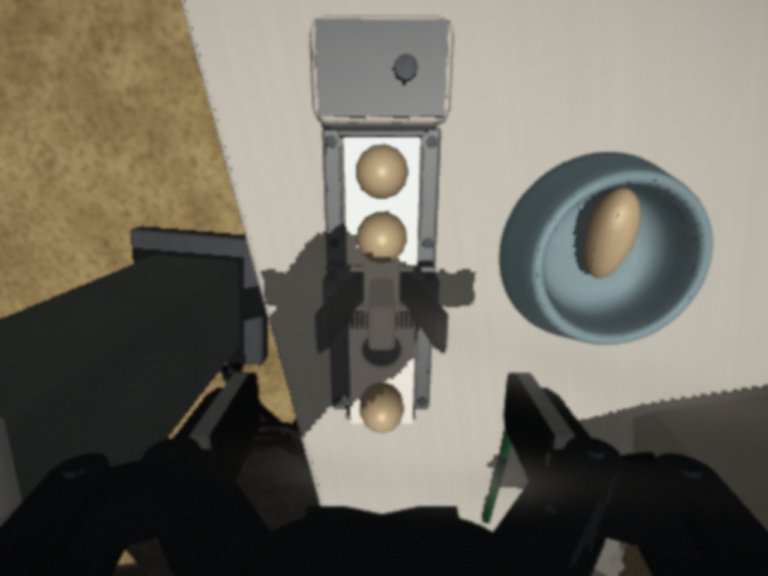

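Overlong egg lies in the bowl (612,232); eggs at (381,171), (381,236), (382,408); empty hole at (382,347). Catches and jaws are both centred on about column 382.

Run:
```python
from h import *
c=np.load("w4.npz");E=[onz(c,np.array(u)/1.5,.043) for u in((381,171),(381,236),(382,408))]
h=onz(c,np.array((382,347))/1.5,.035);E=np.array(E);print(E.round(4),h.round(4))
d=E[0]-E[2];yaw=np.arctan2(-d[0],d[1]);y=np.array([-np.sin(yaw),np.cos(yaw)])
m=np.mean([E[0][:2]-.074*y,E[1][:2]-.038*y,E[2][:2]+.074*y],0);print(yaw,m)
yaw=.0838;rows([(m[0],m[1],.138,down(np.pi/2+yaw))])
print([proj(c,(*(m+s*.03*np.array([np.cos(yaw),np.sin(yaw)])+k*.010*y),.095)).round(1)*1.5 for s in(-1,1) for k in (-1,1)])
```

```text
[[0.4547 0.3895 0.043 ]
 [0.4578 0.3538 0.043 ]
 [0.4683 0.2411 0.043 ]] [0.4648 0.2809 0.035 ]
0.09137917641946024 [0.46140643 0.31551885]
[-3, 0, 76] [0.0, -0.001, 0.003]
[array([320.55, 352.05]), array([318.6, 313.8]), array([442.65, 352.35]), array([444.3, 314.1])]
```

play_rows:
  plan: [-1,0,25,0,0,0,1,-1,0,50,0,0,0,1,-1,0,68,0,0,0,1,-1,0,77,0,0,0,1,-1,0,77,0,0,0,1,-1,0,77,0,0,0,1,-1,0,77,0,0,0,1]

```text
clock: 11.25
position: [0.4613, 0.316, 0.1386]
tool_rot: [3.14, -0.001, 1.655]
force: [1.4, 0.1, -0.6]
opening: 1.0
```

Centred (0.4613, 0.3160). Close in steps.

play_rows:
  plan: [0,0,0,0,0,0,0.7,0,0,0,0,0,0,0.6,0,0,0,0,0,0,0.5,0,0,0,0,0,0,0.4,0,0,0,0,0,0,0.2,0,0,0,0,0,0,0,0,0,0,0,0,0,0,0,0,0,0,0,0,0,0,0,0,0,0,0,0,0,0,0,0,0,0,0,0,0,0,0,0,0,0]

```text
clock: 12.17
position: [0.461, 0.3158, 0.14]
tool_rot: [3.139, -0.001, 1.655]
force: [-2.8, -1.1, 11.8]
opening: 0.372
```

play_rows:
  plan: [0,0,-2,0,0,0,0,0,0,-4,0,0,0,0,0,0,-7,0,0,0,0,0,0,-10,0,0,0,0,0,0,-13,0,0,0,0,0,0,-16,0,0,0,0,0,0,-16,0,0,0,0,0,0,-16,0,0,0,0]

```text
clock: 12.83
position: [0.4609, 0.3148, 0.1538]
tool_rot: [3.141, 0.0, 1.655]
force: [0.2, 0.5, -2.6]
opening: 0.37
```

Run:
```python
from h import *
s=telemetry.observe();print({k:np.round(s[k],4).tolist() for k in("clock","position","tool_rot","force","ft_torque","opening")})
a=cam("wrist");b=cam("side")
cv2.imwrite("pics/l5.png",np.hstack([cv2.resize(a["img"],(400,300)),cv2.resize(b["img"][200:350,130:330],(400,300))])[:,:,::-1])
```

```text
{'clock': 12.8333, 'position': [0.4609, 0.3148, 0.1538], 'tool_rot': [3.1414, 0.0002, 1.6547], 'force': [0.1716, 0.5228, -2.5595], 'ft_torque': [0.0585, -0.0085, 0.0023], 'opening': 0.3695}
```

View pics/l5.png

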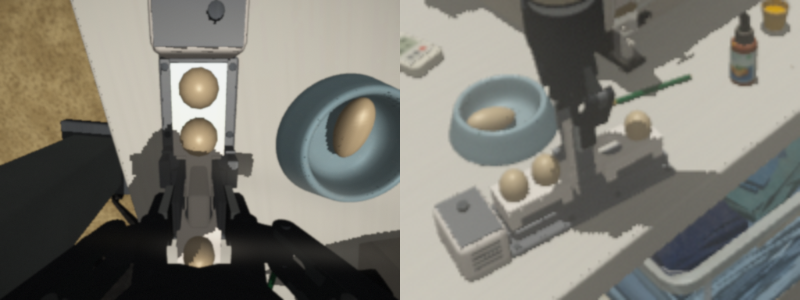

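The cassette came free, level, carrying 2.6 N (cassette plus three eggs). Raising gently to 10 cm.

play_rows:
  plan: [0,0,-3,0,0,0,0,0,0,-8,0,0,0,0,0,0,-15,0,0,0,0,0,0,-24,0,0,0,0,0,0,-33,0,0,0,0,0,0,-42,0,0,0,0,0,0,-51,0,0,0,0,0,0,-60,0,0,0,0,0,0,-68,0,0,0,0,0,0,-75,0,0,0,0,0,0,-80,0,0,0,0,0,0,-84,0,0,0,0,0,0,-86,0,0,0,0,0,0,-86,0,0,0,0,0,0,-86,0,0,0,0,0,0,-86,0,0,0,0,0,0,-86,0,0,0,0,0,0,-86,0,0,0,0,0,0,-86,0,0,0,0,0,0,-86,0,0,0,0]

```text
clock: 14.6
position: [0.4608, 0.315, 0.2395]
tool_rot: [-3.141, 0.0, 1.655]
force: [-0.1, -1.0, -2.5]
opening: 0.371
```

Run:
```python
from h import *
s=telemetry.observe();print({k:np.round(s[k],4).tolist() for k in("clock","position","tool_rot","force","ft_torque","opening","dq")})
a=cam("wrist");b=cam("side")
cv2.imwrite("pics/l6.png",np.hstack([cv2.resize(a["img"],(400,300)),cv2.resize(b["img"][140:350,100:380],(400,300))])[:,:,::-1])
```

```text
{'clock': 14.6, 'position': [0.4608, 0.315, 0.2395], 'tool_rot': [-3.1414, 0.0, 1.6548], 'force': [-0.079, -1.0393, -2.4896], 'ft_torque': [-0.0418, 0.0097, -0.0066], 'opening': 0.3713, 'dq': [-0.0, -0.0022, 0.0012, -0.0004, 0.0018, -0.0003, 0.0019]}
```

View pics/l6.png

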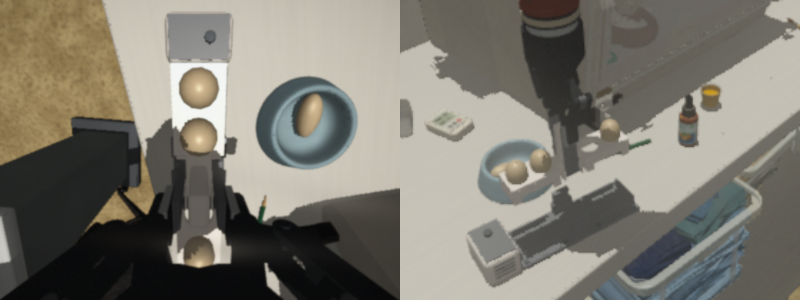

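The cassette, with its three eggs, hangs level and still above the empty cradle. The egg is in the bowl and the other things haven't moved.

```bash
python3 -c "
from h import *
print(workorder.job_done()); s=telemetry.observe(); print(s['clock'],s['position'],s['opening'],s['force'])"
```

```text
the job is handed in; nothing more can be done
None
the job is handed in; nothing more can be done
```

The job is done and handed in. The overlong egg lies in the pet bowl, and the arm is holding the cassette by its pinched catches about 10 cm above the cradle.

- **Egg:** I gripped it across the cassette and lifted it out. I tilted it 45° and lowered it until it touched the bowl floor at about 5 N. Then I opened the fingers slowly, and pictures taken afterwards show it lying in the bowl.
- **Cassette:** I pinched both catches about the middle and lifted it free with the other three eggs in place. The wrist carried about 2.5 N, which matches the cassette plus three eggs.
- **Last checks, just before handing in:**
  - The tool was 100–101 mm above where it pinched, level to within 0.001 rad, and nearly motionless, with joint speeds of about 0.002 rad/s or less.
  - The grip held steady at 0.371 opening.
  - The clock stood at 14.6 s of the 64 s allowed.
  - The last pictures show the cassette level above an empty cradle, with the dropper, cup and pencil where they were.

No check failed. The one disagreement was the bowl's position: the fixed cameras put it about 1 cm closer to the robot than the wrist camera did. I went by the wrist camera, and overlaying its result on a later wrist view matched the rim to about 2 mm.

Two things I couldn't confirm: the catch angles themselves, since I only know the catches released, and the state after hand-in, since no reading is available then.

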